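# Repack the field kit and hold up its full sample tin

### The job

A pupil has come for the lost field kit: lay the torch and the magnifying glass fully home in their matching nests in the kit tray. Then heft the three identical closed tins, lifting each clear of the shelf, to find the kit's sample tin, which is the heaviest, and hold it up level for the pupil to see, about 20 cm above the shelf: finish still holding it there. The other two tins are left standing on the shelf; keep every tin upright and leave everything else where it is.

Things in the scene. Friction and masses are not known exactly. Their poses are not given: they have to be found in the camera images.
- tray: field kit tray, grey with black foam, 216 (x) x 172 (y) x 16 mm high, fixed. Origin: centre of underside, z up. Nests 12 mm deep, floor 4 mm above the shelf, 4 to 6 mm play round a part. A finger channel 44 mm wide, as deep as the nests, crosses the whole tray along y at x = -23 mm, open at both ends. A brass compass 20 mm high is fixed in the corner at (-85, -64) mm.
- torch_nest (a point): where the torch's origin lies when it is fully home: tray frame (-23, 52, 21) mm, in the middle of the finger channel. Axes as the tray's; the torch's +x (head) points along tray +x. The nest has a short wide slot for the tail cap at -x, a narrow middle and a long wide slot for the head at +x.
- magnifier_nest (a point): where the magnifier's origin lies when it is fully home: tray frame (-23, -33, 12) mm, in the middle of the finger channel. Axes as the tray's; the magnifier's +x (lens) points along tray +x. The nest has a handle slot at -x and a round (eight-sided) lens end at +x.
- torch: silver metal torch lying on the shelf, 140 mm long along its x axis, 135 to 195 g. Origin on its axis at mid-length, 17 mm above what it lies on. Hexagonal head (34 mm across flats, 39 mm wide over corners) from x = +30 to +70 mm, hexagonal tail cap of the same width from x = -70 to -56 mm; between them a round barrel 26 mm thick, to be gripped at the origin.
- magnifier: blue plastic magnifying glass lying flat, 160 mm long, 16 mm thick throughout, 90 g. Origin in the middle of the handle, 8 mm above what it lies on. The handle, 18 mm wide with flat sides, runs from x = -42 to +46 mm; the round lens end, 76 mm across, is centred at x = +80 mm. z is its thickness direction.
- tin_a: one of three closed round metal tins that look exactly alike: 58 mm across, 80 mm high, straight-sided, standing on the shelf. Origin: centre of its underside, z up its axis. Weight unknown, under 0.55 kg; the heaviest of the three outweighs each of the others by at least 150 g, and it may be any of them.
- tin_b: one of three closed round metal tins that look exactly alike: 58 mm across, 80 mm high, straight-sided, standing on the shelf. Origin: centre of its underside, z up its axis. Weight unknown, under 0.55 kg; the heaviest of the three outweighs each of the others by at least 150 g, and it may be any of them.
- tin_c: one of three closed round metal tins that look exactly alike: 58 mm across, 80 mm high, straight-sided, standing on the shelf. Origin: centre of its underside, z up its axis. Weight unknown, under 0.55 kg; the heaviest of the three outweighs each of the others by at least 150 g, and it may be any of them.
- clipboard: bystander: hardboard clip board, 130 x 210 mm, with a chrome spring clip (20 mm high) holding a stiff bookmark. Origin: centre of its underside.
- globe_base: bystander: turned wooden globe stand base, 110 mm across, 76 mm high. Origin: centre of its underside.
- turtle: bystander: green rubber toy turtle, about 65 x 50 mm, 31 mm high. Origin: centre of its underside.
- glasses_case: bystander: black spectacles case, 52 x 135 mm, 32 mm high. Origin: centre of its underside.
- stapler: bystander: stapler, 150 x 36 mm, 52 mm high. Origin: centre of its underside.
- lunchbox: bystander: lunch box with white lid, 130 x 174 mm, 62 mm high. Origin: centre of its underside.

How it is judged:
On the way, in this order (a step that is already met when the one before it is completed fails the run):
1. the torch and the magnifying glass lie fully home in their nests, let go (horizontal distance between torch and torch_nest below 0.01 m and z of torch in the frame of torch_nest below 0.0035 m and angle between the x axis of each of torch, magnifier and the x axis of tray, either way round below 0.12 rad and horizontal distance between magnifier and magnifier_nest below 0.01 m and z of magnifier in the frame of magnifier_nest below 0.0035 m and angle between the z axis of magnifier and the z axis of tray, either way round below 0.1 rad and contact force between the fingers and torch below 0.3 N and contact force between the fingers and magnifier below 0.3 N), for 0.2 s.
2. after that a lighter tin is hefted too: lifted clear of the shelf in the fingers (((height (world z) of tin_a above 0.005 m and contact force between the fingers and tin_a above 0.5 N) or (height (world z) of tin_c above 0.005 m and contact force between the fingers and tin_c above 0.5 N))), for 0.1 s.
At the end, for the whole second after the job is handed in: Torch and magnifier home in their nests (10 mm, under 3.5 mm proud, 0.12 rad). Heaviest tin still in the fingers, at rest, underside over 170 mm up, within 0.3 rad of upright. The lighter tins stand upright on the shelf, let go and at rest (horizontal distance between torch and torch_nest below 0.01 m and z of torch in the frame of torch_nest below 0.0035 m and angle between the x axis of each of torch, magnifier and the x axis of tray, either way round below 0.12 rad and horizontal distance between magnifier and magnifier_nest below 0.01 m and z of magnifier in the frame of magnifier_nest below 0.0035 m and angle between the z axis of magnifier and the z axis of tray, either way round below 0.1 rad and height (world z) of each of tin_a, tin_c below 0.008 m and angle between each of tin_a, tin_c's own z axis and vertical below 0.1 rad and linear speed of each of tin_a, tin_c below 0.03 m/s and contact force between the fingers and tin_a below 0.3 N and contact force between the fingers and tin_c below 0.3 N and height (world z) of tin_b above 0.17 m and angle between tin_b's own z axis and vertical below 0.3 rad and linear speed of tin_b below 0.05 m/s and contact force between the fingers and tin_b above 1 N); the arm keeps its last pose, push and grip.
It fails at once if a tin is tipped by more than 0.5 rad (angle between any of tin_a, tin_b, tin_c's own z axis and vertical above 0.5 rad).
It fails at once if a bystander is moved by more than 30 mm (distance of any of clipboard, globe_base, turtle, glasses_case, stapler, lunchbox from where it was at the start of the episode above 0.03 m).
It also fails if it takes over 72 s, if anything falls off the work surface, if the arm or the gripper's body presses on something with over 40 N, if the wrist force passes 120 N, or if a joint passes its speed limit or range.

### The arm

A 6-joint arm with a two-finger parallel gripper is mounted at the origin on the work surface. World frame = base frame: x ahead of the robot, y to its left, z up, the work surface at z = 0. Lengths are in m, angles in rad, forces in N, time in s.
With the tool pointing down it reaches from about 0.375 to 0.9 m from the base axis. Payload 3.1 kg.
Tool frame: the origin (TCP) lies between the finger pads; the fingertips stand manip.finger_overhang ahead of it and the grasp point (between the pads) lies 5 mm behind it (manip.finger_overhang is the distance from the TCP to the fingertips, in m); z points along the fingers, y is the line along which they close (so a half turn about z gives the same grasp; the last joint's range is limited). The gripper opens to 85 mm and grips with 20 to 120 N. Pads are 22 mm wide; open, the fingers measure 114 mm over their backs; the gripper's body (76 mm by 85 mm) begins 54 mm behind the grasp point. The pads swing forward as they close: fully open they stand 13 mm farther back than shut.
Start: joints at [1.004, 0.527, 1.433, -0, 1.181, -0.178], TCP at [0.236, 0.579, 0.245] pointing down, gripper open.
Joint ranges: [-3.08, 3.08], [-0.75, 2.2], [0.22, 2.44], [-1.43, 4.57], [0, 2.65], [-2.85, 2.85]. Speed limits (rad/s): [2.79, 2.79, 3.14, 3.14, 3.14, 3.14].

### API

Orientations are given as a unit quaternion [x, y, z, w].
In Python, from station import manip gives the robot as it stands.
- The arm moves only by the tool drive_tool, never from a script. Its argument "plan" is a list of rows, each a list of 7 numbers: the shift along the tool's x, y, z in m, then the turn, a rotation vector about the tool's x, y, z in degrees, then the opening, from -1 (shut) to 1 (fully open). In form: [[x, y, z, wx, wy, wz, gripper], ...]. A call has 1 to 10 rows; each row shifts and turns the commanded pose from where the row before left it, along the tool's axes as they then stand; what a row does not reach is not made up. A row lasts 1/10 s, in which the tool goes at most 50 mm and 8.59 degrees, less where a joint would pass 70% of its speed; a pose out of reach is approached as far as the arm can. A call is refused whole if a number of a shift passes 0.05 or a number of a turn 8.59, either way. A call with a gripper value outside its range is refused whole. The fingers move at their own pace and stop on an object; "newtons" is the grip in N (left out, the last holds). Time passes only in rows, so rows that do not move let the fingers close. It gives the time, the measured TCP pose, the force, the opening and the grip force at its end, in the units of the state.
- manip.sense(): the state, without advancing time (a new reading comes with each control period).
- manip.snapshot(name): name is "scene" or "top" or "wrist"; returns a dict with "image" (480x640x3 uint8, red, green, blue), "z_map" (480x640 float32, m along the optical axis (not along the pixel's ray), 0 where there is no reading), "fov_y" (degrees; the focal length in pixels is half the picture's height over the tangent of half this angle, whatever the lens; pixels are square), "cx", "cy" (the principal point, pixels), "k1" (the pictures are not rectified: a ray, as slopes to the right and down, at radius r is drawn at 1 + k1 r^2 times it, then the intrinsics apply), "extrinsics" (4x4, takes a point from camera to world coordinates); the wrist camera has in their place "mount" (4x4, takes a point from camera to tool coordinates, whose origin is the TCP and whose axes are the flange's). Camera axes: x right, y up, looking along -z (the intrinsics and any distortion apply to the point x, -y, -z); pixel columns grow to the right and rows downward; lengths in m; the calibration is good to about 2 mm. A picture is of the moment at which its call begins: read the wrist's pose just before it.
- manip.sign_off(): hands the job in; it is judged then, once.
The state is a dict: "t": time; "q": joint angles; "qd": joint speeds; "tau": joint torques, N m; "tcp_pos": TCP position; "tool_rot": TCP orientation; "force": force on the tool from outside, world axes, zero at the start; "ft_torque": the same for the moment, N m; "finger_gap": opening from 0.0 (shut) to 1.0 (fully open); "gripper_force": force on a finger pad.
Only numpy, scipy, OpenCV 4.12 (cv2) and the standard library are available. Lean on these libraries where they do the work, as an engineer would, in place of code of your own. Each camera call takes 0.05 s, during which the arm holds its last target. There are 200 camera calls.

## Working session

There is one attempt and no reset: what is moved stays moved. The work goes in short steps, Python scripts to look and compute and a tool call to move; the robot and the scene stay as the last step left them, time stands still between calls to the robot, and variables do not carry over. Pictures are saved under pics/ and viewed, at most 10 in all, crops included, and the job is handed in when it is done.

Besides the shell and the picture viewer there is one more tool, called after "Emit:" as name(argument=value, ...), one argument or row to a line, values as JSON. drive_tool: Moves the arm, as the interface text tells. Its arguments: {"type":"object","properties":{"plan":{"type":"array"},"newtons":{"type":"number"}},"required":["plan"]}

```bash
mkdir -p pics; ls; cat > h.py <<'E'
import numpy as np, cv2
from station import manip
def snap(n):
    s=manip.sense(); d=manip.snapshot(n)
    if 'mount' in d:
        from scipy.spatial.transform import Rotation as R
        T=np.eye(4);T[:3,:3]=R.from_quat(s['tool_rot']).as_matrix();T[:3,3]=s['tcp_pos'];d['extrinsics']=T@np.array(d['mount'])
    return d
def rays(d,uv):
    uv=np.asarray(uv,float).reshape(-1,2);f=240/np.tan(np.radians(d['fov_y'])/2)
    p=(uv-[d['cx'],d['cy']])/f
    s=p.copy()
    for _ in range(20): s=p/(1+d['k1']*(s**2).sum(1,keepdims=True))
    return np.c_[s[:,0],-s[:,1],-np.ones(len(s))]
def onplane(d,uv,z):
    E=np.array(d['extrinsics']);r=rays(d,uv)@E[:3,:3].T;o=E[:3,3]
    return o+r*((z-o[2])/r[:,2])[:,None]
def cloud(d):
    v,u=np.mgrid[:480,:640];r=rays(d,np.c_[u.ravel(),v.ravel()])*d['z_map'].reshape(-1,1)
    E=np.array(d['extrinsics']);return (r@E[:3,:3].T+E[:3,3]).reshape(480,640,3)
def save(d,n): cv2.imwrite('pics/'+n,d['image'][:,:,::-1])
E
python3 - <<'E'
from h import *
import pickle
D={n:snap(n) for n in('scene','top')}
pickle.dump(D,open('d.pkl','wb'))
for n,d in D.items(): save(d,n+'.png');print(n,d['fov_y'],d['cx'],d['cy'],d['k1'],np.round(d['extrinsics'],3))
print(manip.finger_overhang,manip.sense())
E
```

```text
pics
scene 42.55458267797207 317.2040494165465 237.63126928353776 -0.08257981566907527 [[ 0.079 -0.735  0.673  1.671]
 [ 0.997  0.071 -0.04  -0.124]
 [-0.019  0.674  0.738  1.187]
 [ 0.     0.     0.     1.   ]]
top 46.983933330617134 320.9750152445344 237.50621931865254 0.04206925740972212 [[-0.004  0.994 -0.113  0.453]
 [-1.    -0.005 -0.006 -0.037]
 [-0.006  0.113  0.994  1.372]
 [ 0.     0.     0.     1.   ]]
0.014 {'t': 0.1, 'q': array([ 1.00450245e+00,  5.28375575e-01,  1.43375160e+00, -2.37939605e-05,
        1.18137595e+00, -1.78512129e-01]), 'qd': array([ 4.54499533e-05, -2.15568918e-03, -1.60948305e-03,  4.80885796e-04,
       -2.05006615e-03, -9.91604383e-04]), 'tau': array([-2.97757315e-04, -4.43303382e+01, -1.78585696e+01, -2.29752141e-04,
        3.91658919e-03,  1.57168358e-05]), 'tcp_pos': array([0.23599434, 0.57808673, 0.24443715]), 'tool_rot': array([ 1.92673781e-01,  9.81262402e-01, -8.93765463e-04, -3.37320290e-04]), 'force': array([ 0.0487335 ,  1.44438051, -0.706018  ]), 'ft_torque': array([0.03130382, 0.00894273, 0.03112693]), 'gripper_force': 0.0, 'finger_gap': 0.9968580635197678}
```

View pics/top.png

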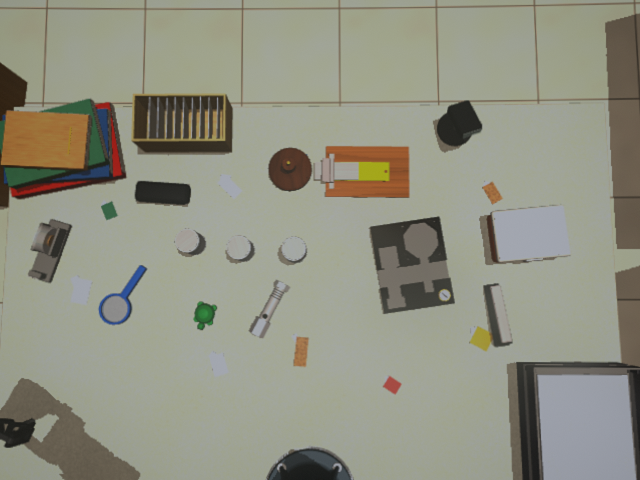

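View pics/scene.png

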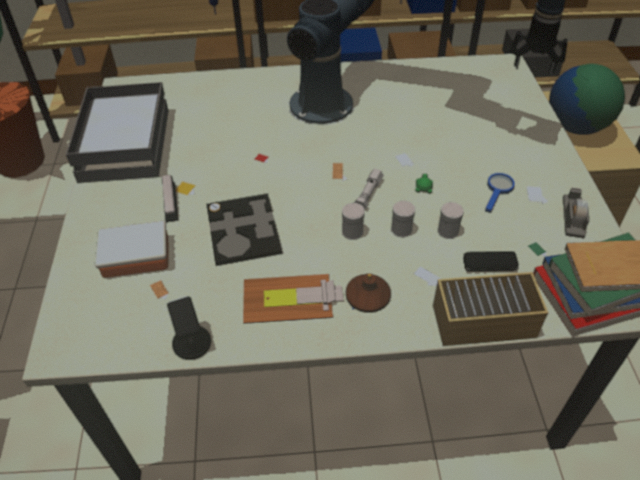

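The top view shows the tray around (412,265) with the compass at (446,295) and the lens nest at (421,236), so tray +x points roughly up the image. The torch is at (270,308), the magnifier's lens at (115,309) with its handle end at (143,267). The tins are at (188,240), (239,248) and (293,248).

```bash
python3 - <<'E'
from h import *
import pickle
D=pickle.load(open('d.pkl','rb'));d=D['top'];im=d['image'];hsv=cv2.cvtColor(im,cv2.COLOR_RGB2HSV)
cv2.imwrite('pics/c1.png',cv2.resize(im[200:350,80:480,::-1],(800,300),interpolation=cv2.INTER_CUBIC))
# z-map sanity
P=cloud(d)
for n,(u,v) in dict(tinA=(188,236),tinB=(239,244),tinC=(293,244),tray=(400,235),torch=(272,304),bare=(330,330),turtle=(204,314),books=(45,140),globe=(289,168)).items(): print(n,np.round(P[v,u],3))
# magnifier
m=((hsv[...,0]>100)&(hsv[...,0]<130)&(hsv[...,1]>140)).astype(np.uint8);m[:,:70]=0;m[:240]=0;m[360:]=0;m[:,180:]=0
v,u=np.nonzero(m);w=onplane(d,np.c_[u,v],.016)[:,:2]
c=w.mean(0);U,S,V=np.linalg.svd(w-c);ax=V[0];t=(w-c)@ax
print('mag',len(w),c,ax,t.min(),t.max(),c+ax*t.min(),c+ax*t.max())
# torch: height mask
for name,(a,b,e,f),z in (('torch',(245,275,295,342),.02),('tA',(172,225,208,260),.08),('tB',(222,230,258,265),.08),('tC',(276,230,310,268),.08)):
    sub=P[b:f,a:e];
    mm=(sub[...,2]>(.008 if z<.05 else .07))&(sub[...,2]<.1)
    w=sub[mm][:,:2];c=w.mean(0);lo,hi=w.min(0),w.max(0);U,S,V=np.linalg.svd(w-c);t=(w-c)@V[0];s=(w-c)@V[1]
    print(name,len(w),c,(lo+hi)/2,hi-lo,V[0],t.min(),t.max(),s.min(),s.max(),np.median(sub[mm][:,2]))
# tray dark
m=((im.max(2)<75)).astype(np.uint8);m[:, :365]=0;m[:,458:]=0;m[:210]=0;m[318:]=0
q=cv2.findContours(m,0,2)[0];q=max(q,key=cv2.contourArea)
w=onplane(d,q.reshape(-1,2),.016)[:,:2].astype(np.float32);r=cv2.minAreaRect(w);print('tray',r)
E
```

```text
tinA [0.606 0.284 0.076]
tinB [0.586 0.163 0.081]
tinC [0.585 0.036 0.083]
tray [ 0.612 -0.224  0.018]
torch [0.445 0.089 0.031]
bare [ 0.381 -0.051  0.   ]
turtle [0.422 0.253 0.03 ]
books [0.828 0.611 0.111]
globe [0.772 0.047 0.06 ]
mag 385 [0.47509462 0.44784591] [-0.83604608  0.54865923] -0.07420653184661616 0.08202431489059955 [0.5371347  0.40713182] [0.40651851 0.49284931]
torch 772 [0.43095184 0.09924971] [0.43580785 0.1011373 ] [0.15002509 0.11312472] [-0.88616305  0.46337355] -0.09025091635418077 0.07783120513778033 -0.06559026290050035 0.08362805384749246 0.029591164479147114
tA 487 [0.59515406 0.28527879] [0.59575423 0.28564054] [0.05706769 0.05627538] [-0.37107876 -0.9286014 ] -0.029554304329229723 0.02760464979901005 -0.028250495140801933 0.02825992026509618 0.08062227924222687
tB 482 [0.57863226 0.16525458] [0.57886215 0.1656565 ] [0.05655981 0.0569868 ] [-0.37109106 -0.92859648] -0.02959356325369155 0.027724387977656396 -0.028093444529270095 0.02848194890435203 0.08083994550815299
tC 468 [0.57445267 0.03632558] [0.574761   0.03616217] [0.05512389 0.05701091] [-0.63547522 -0.77212126] -0.0288297361512629 0.028202207376059756 -0.027728259054181838 0.02854199849764625 0.08086126451257103
tray ((0.5925174951553345, -0.24346992373466492), (0.10927888751029968, 0.17159999907016754), 8.28967571258545)
```

View pics/c1.png

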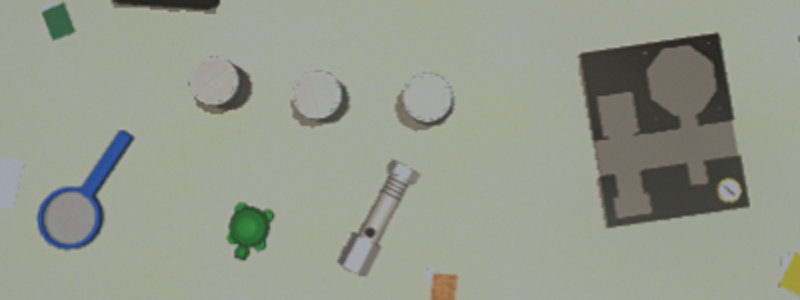

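The crop shows the torch head at the lower left, (358,255), and its tail at (403,168). The lens nest is up and the compass is at the lower right, so tray yaw is about +8°. I'll move over the torch at camera height first.

Emit:
drive_tool(
  plan=[
    [-0.034, -0.035, 0, 0, 0, 0.5, 1],
    [-0.034, -0.035, 0, 0, 0, 0.5, 1],
    [-0.034, -0.035, 0, 0, 0, 0.5, 1],
    [-0.034, -0.035, 0, 0, 0, 0.5, 1],
    [-0.034, -0.035, 0, 0, 0, 0.5, 1],
    [-0.034, -0.035, 0, 0, 0, 0.5, 1],
    [-0.034, -0.035, 0, 0, 0, 0.5, 1],
    [-0.034, -0.035, 0, 0, 0, 0.5, 1],
    [-0.034, -0.035, 0, 0, 0, 0.5, 1],
    [-0.034, -0.035, 0, 0, 0, 0.5, 1],
  ],
)

```text
t: 1.1
tcp_pos: [0.4009, 0.1175, 0.2453]
tool_rot: [0.235, 0.972, 0.0, 0.0]
force: [2.0, -0.3, -0.7]
finger_gap: 1.0
gripper_force: 0.0
```

Emit:
drive_tool(
  plan=[
    [-0.002, 0, 0, 0, 0, 0, 1],
    [0, 0, 0, 0, 0, 0, 1],
    [0, 0, 0, 0, 0, 0, 1],
  ],
)

```text
t: 1.4
tcp_pos: [0.4018, 0.1191, 0.2451]
tool_rot: [0.235, 0.972, 0.0, -0.001]
force: [0.5, 0.5, -1.1]
finger_gap: 0.997
gripper_force: 0.0
```

```bash
python3 - <<'E'
from h import *
import pickle
d=snap('wrist');s=manip.sense();print(s['tcp_pos'],s['tool_rot'],s['qd'].max(),np.round(d['mount'],3),d['fov_y'],d['k1'])
pickle.dump(d,open('w1.pkl','wb'));save(d,'w1.png')
P=cloud(d);z=P[...,2];print(np.percentile(z,[5,50,95]))
E
```

```text
[0.40162247 0.11953682 0.24508601] [ 2.34389414e-01  9.72142602e-01  1.24713245e-05 -6.03920600e-04] 0.018245228986510296 [[ 0.     0.957  0.291  0.075]
 [ 1.     0.    -0.002 -0.   ]
 [-0.002  0.291 -0.957 -0.127]
 [ 0.     0.     0.     1.   ]] 70.27493549551298 -0.021460800127411916
[-0.00263206 -0.00087191  0.31681051]
```

View pics/w1.png

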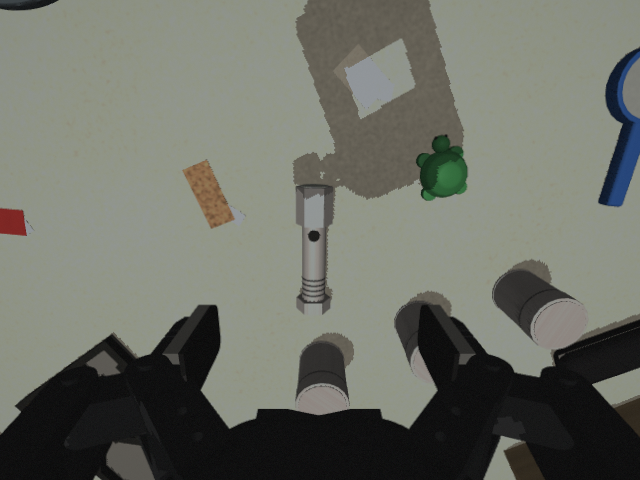

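The wrist view shows the torch from its head at (314,187) to its tail at (314,312). The tins are below it and the magnifier is at the right edge. Measuring from the wrist depth.

```bash
python3 - <<'E'
from h import *
import pickle
d=pickle.load(open('w1.pkl','rb'));P=cloud(d)
s=P[170:325,285:345];z=s[...,2];print('shelf',np.median(P[350:355,250:290,2]),np.median(P[100:160,250:290,2]),'top',np.percentile(z,99))
m=(z>.012)&(z<.06);w=s[m][:,:2].astype(np.float32)
r=cv2.minAreaRect(w);print(r)
c=w.mean(0);V=np.linalg.svd(w-c,full_matrices=False)[2]
ax=V[0]*(-np.sign(V[0,0]));t=(w-c)@ax
print(c,ax,np.degrees(np.arctan2(ax[1],ax[0])),t.min(),t.max(),'origin',c+ax*(t.min()+t.max())/2)
for a in np.arange(-.075,.08,.01):
    k=abs(t-(t.min()+t.max())/2-a)<.005;l=(w-c)@[-ax[1],ax[0]];print(round(a,3),np.round([l[k].min(),l[k].max()],4))
E
```

```text
shelf -0.0018764660096177443 -0.0013413886764684635 top 0.03377614086894686
((0.4344158172607422, 0.09687703847885132), (0.03904371336102486, 0.14159363508224487), 61.684600830078125)
[0.42775723 0.10007019] [-0.88169366  0.47182232] 151.84734 -0.078194246 0.06341557 origin [0.43427238 0.09658373]
-0.075 [-0.0189  0.0156]
-0.065 [-0.0188  0.0193]
-0.055 [-0.0197  0.0194]
-0.045 [-0.0125  0.0123]
-0.035 [-0.0124  0.0123]
-0.025 [-0.0121  0.0124]
-0.015 [-0.0119  0.0124]
-0.005 [-0.0129  0.0125]
0.005 [-0.0126  0.0125]
0.015 [-0.0124  0.0125]
0.025 [-0.0121  0.0178]
0.035 [-0.0194  0.0191]
0.045 [-0.0192  0.019 ]
0.055 [-0.0189  0.019 ]
0.065 [-0.0186  0.019 ]
0.075 [-0.0142  0.0139]
```

Emit:
drive_tool(
  plan=[
    [0.005, -0.049, 0, 0, 0, 0, 1],
    [0.005, -0.049, 0, 0, 0, 0, 1],
    [0.005, -0.049, 0, 0, 0, 0, 1],
    [0.005, -0.049, 0, 0, 0, 0, 1],
    [0.005, -0.049, 0, 0, 0, 0, 1],
    [0.005, -0.049, 0, 0, 0, 0, 1],
    [0, 0, 0, 0, 0, 0, 1],
    [0, 0, 0, 0, 0, 0, 1],
  ],
)

```text
t: 2.25
tcp_pos: [0.241, -0.1297, 0.2454]
tool_rot: [0.237, 0.971, 0.0, 0.0]
force: [-0.3, 0.5, 0.9]
finger_gap: 1.003
gripper_force: 0.0
```

```bash
python3 - <<'E'
from h import *
import pickle
d=snap('wrist');s=manip.sense();print(s['tcp_pos'],s['tool_rot'])
pickle.dump(d,open('w2.pkl','wb'));save(d,'w2.png')
E
```

```text
[ 0.24135586 -0.12835522  0.24523023] [ 2.35303531e-01  9.71921791e-01  4.86423654e-04 -2.09088091e-04]
```

View pics/w2.png

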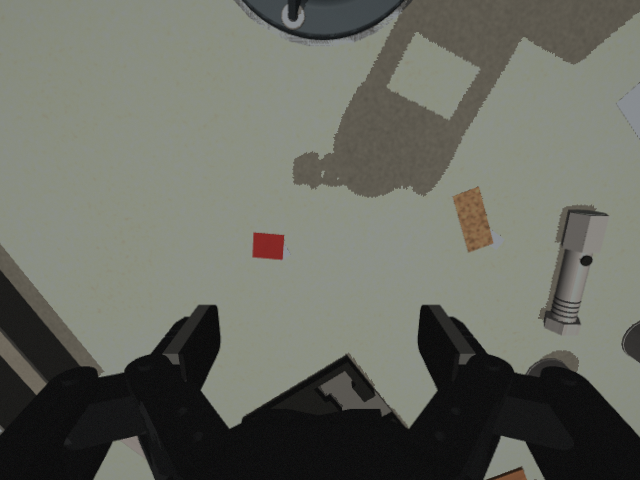

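I moved the wrong way for the tray; its corner only shows at the bottom, near (345,360). I'll hover beyond it.

Emit:
drive_tool(
  plan=[
    [-0.048, 0.005, 0, 0, 0, 0, 1],
    [-0.048, 0.005, 0, 0, 0, 0, 1],
    [-0.048, 0.005, 0, 0, 0, 0, 1],
    [-0.048, 0.005, 0, 0, 0, 0, 1],
    [-0.048, 0.005, 0, 0, 0, 0, 1],
    [-0.048, 0.005, 0, 0, 0, 0, 1],
    [-0.048, 0.005, 0, 0, 0, 0, 1],
    [-0.048, 0.005, 0, 0, 0, 0, 1],
    [0, 0, 0, 0, 0, 0, 1],
    [0, 0, 0, 0, 0, 0, 1],
  ],
)

```text
t: 3.3
tcp_pos: [0.6031, -0.2638, 0.2436]
tool_rot: [0.231, 0.973, 0.001, -0.002]
force: [-0.4, -0.2, -0.3]
finger_gap: 1.001
gripper_force: 0.0
```

```bash
python3 - <<'E'
from h import *
import pickle
d=snap('wrist');s=manip.sense();print(s['tcp_pos'],s['tool_rot'])
pickle.dump(d,open('w3.pkl','wb'));save(d,'w3.png')
E
```

```text
[ 0.60172904 -0.26421224  0.24399045] [ 2.32075047e-01  9.72695821e-01  7.23617940e-04 -1.86806594e-03]
```

View pics/w3.png

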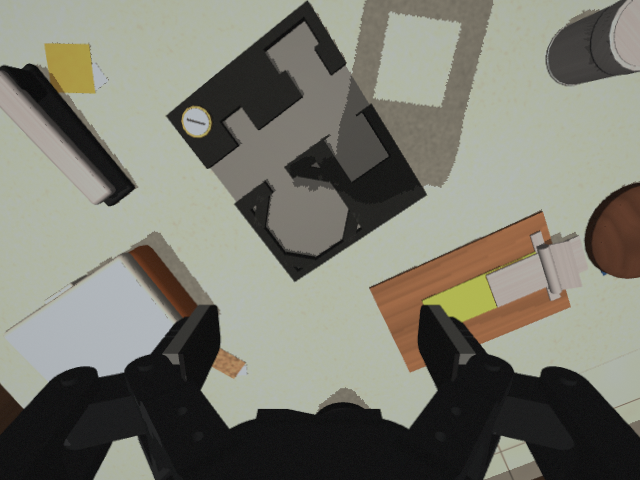

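The tray is fully in view, with corners near (308,2), (168,116), (295,280) and (427,193), and the compass at (196,121).

```bash
python3 - <<'E'
from h import *
import pickle
d=pickle.load(open('w3.pkl','rb'));P=cloud(d)
m=((P[...,2]>.009)&(P[...,2]<.03)).astype(np.uint8)
hull=cv2.fillConvexPoly(np.zeros((480,640),np.uint8),np.array([[308,-8],[156,116],[294,292],[438,194]]),1)
m&=hull
m=cv2.morphologyEx(m,cv2.MORPH_OPEN,np.ones((3,3)))
w=P[m>0][:,:2].astype(np.float32);r=cv2.minAreaRect(w);print(r)
print('z top',np.median(P[m>0][:,2]))
box=cv2.boxPoints(r);print(box)
# color check: corner rays on z=.016
print(onplane(d,[[308,2],[168,116],[295,280],[427,193],[196,121]],.016)[:,:2])
C=np.array(r[0])
for th in (r[2],r[2]-90):
    if abs(th)<30: break
# refine: robust edge lines in rotated frame
R=lambda th:np.array([[np.cos(th),np.sin(th)],[-np.sin(th),np.cos(th)]])
th=np.radians(th)
for it in range(5):
    l=(w-C)@R(th).T; sl=[];e=[]
    for k,s in((0,1),(0,-1),(1,1),(1,-1)):
        o=1-k;b=np.round(l[:,o]/.004);pts=[]
        for bb in np.unique(b):
            q=l[b==bb];q=q[np.argmax(s*q[:,k])]
            if s*q[k]>(.104 if k==0 else .082): pts.append(q)
        pts=np.array(pts)
        if len(pts)<6: e.append(np.nan);continue
        f=np.polyfit(pts[:,o],pts[:,k],1);e.append(np.median(pts[:,k]));sl.append(-f[0] if k==0 else f[0])
    C=C+R(th).T@[(e[0]+e[1])/2,(e[2]+e[3])/2];th+=np.mean(sl)
print('edges',e,'C',C,'yaw',np.degrees(th),sl)
for n,p in (('torch',(-.023,.052)),('mag',(-.023,-.033)),('compass',(-.085,-.064))): print(n,C+R(th).T@np.array(p))
E
```

```text
((0.5398369431495667, -0.2526390850543976), (0.2172587662935257, 0.17297258973121643), 8.301857948303223)
z top 0.014705806349738226
[[ 0.41985828 -0.18274388]
 [ 0.44483346 -0.35390392]
 [ 0.6598156  -0.3225343 ]
 [ 0.6348404  -0.15137425]]
[[ 0.42312615 -0.18317537]
 [ 0.44746973 -0.35033054]
 [ 0.65688749 -0.31993914]
 [ 0.63261532 -0.15141204]
 [ 0.46399761 -0.32822625]]
edges [np.float64(0.10797000164982673), np.float64(-0.10796657535025903), np.float64(0.0859974420069537), np.float64(-0.08599744219582883)] C [ 0.53981402 -0.2524796 ] yaw 8.221191109393493 [np.float64(-0.000607776866886844), np.float64(0.00040332530832393984), np.float64(-0.00041856785240010634), np.float64(-0.0015944223004964832)]
torch [ 0.50961464 -0.20430286]
mag [ 0.52176922 -0.28842935]
compass [ 0.46483921 -0.32797647]
```

Emit:
drive_tool(
  plan=[
    [0.035, 0.0274, 0, 0, 0, 0, 1],
    [0.035, 0.0274, 0, 0, 0, 0, 1],
    [0.035, 0.0274, 0, 0, 0, 0, 1],
    [0.035, 0.0274, 0, 0, 0, 0, 1],
    [0.035, 0.0274, 0, 0, 0, 0, 1],
    [0.035, 0.0274, 0, 0, 0, 0, 1],
    [0.035, 0.0274, 0, 0, 0, 0, 1],
    [0.034, 0.0274, 0.04, 0, 0, 0, 0.4],
    [0.034, 0.0272, 0.04, 0, 0, 1.4, 0.4],
    [0, 0, 0, 0, 0, 0, 0.4],
  ],
)

```text
t: 4.35
tcp_pos: [0.432, 0.0852, 0.1751]
tool_rot: [0.244, 0.97, -0.001, -0.007]
force: [-0.6, -0.4, 0.4]
finger_gap: 0.695
gripper_force: 0.0
```

Emit:
drive_tool(
  plan=[
    [0, 0, 0.03, 0, 0, 0, 0.4],
    [0, 0, 0, 0, 0, 0, 0.4],
    [0, 0, 0, 0, 0, 0, 0.4],
  ],
)

```text
t: 4.65
tcp_pos: [0.44, 0.0809, 0.1483]
tool_rot: [0.247, 0.969, -0.0, -0.001]
force: [-0.1, -0.0, 1.3]
finger_gap: 0.7
gripper_force: 0.0
```

```bash
cat >> h.py <<'E'
def go(x,y,psi=None):
    from scipy.spatial.transform import Rotation as R
    s=manip.sense();M=R.from_quat(s['tool_rot']).as_matrix();p=s['tcp_pos']
    d=M.T@np.array([x-p[0],y-p[1],0]);ps=np.degrees(np.arctan2(M[1,1],M[0,1]))
    print('tool dx,dy',np.round(d[:2],4),'psi',round(ps,2),'wz',None if psi is None else round((ps-psi+180)%360-180,2),'z',p[2],'gap',s['finger_gap'],'tilt',np.round(M[:2,2],4),'F',s['force'],s['gripper_force'],'t',s['t'],'q',np.round(s['q'],2))
E
python3 -c "
from h import *
go(.4343,.0967,61.8)"
```

```text
tool dx,dy [0.0126 0.0111] psi 61.44 wz -0.36 z 0.1482797856073895 gap 0.7000804541650608 tilt [-0.0012  0.    ] F [-0.12834954 -0.01316928  1.25731321] 0.0 t 4.65 q [-0.07  0.46  1.96 -0.    0.72 -1.14]
```

Emit:
drive_tool(
  plan=[
    [0.0126, 0.0111, 0.03, 0, 0, 0, 0.4],
    [0, 0, 0.04, 0, 0, 0, 0.4],
    [0, 0, 0.03, 0, 0, 0, 0.4],
    [0, 0, 0, 0, 0, 0, 0.4],
    [0, 0, 0, 0, 0, 0, 0.4],
  ],
)

```text
t: 5.15
tcp_pos: [0.4358, 0.0961, 0.0487]
tool_rot: [0.247, 0.969, 0.0, 0.0]
force: [0.2, -0.1, 0.8]
finger_gap: 0.697
gripper_force: 0.0
```

```bash
python3 -c "
from h import *
go(.4343,.0967,61.8)"
```

```text
tool dx,dy [ 0.0016 -0.0002] psi 61.36 wz -0.44 z 0.04869077118007839 gap 0.6965229047859142 tilt [ 0.0006 -0.    ] F [ 0.15939134 -0.06746814  0.78673176] 0.0 t 5.15 q [-0.03  0.67  2.02 -0.    0.44 -1.11]
```

Emit:
drive_tool(
  plan=[
    [0.0016, 0, 0.0305, 0, 0, 0, 0.4],
    [0, 0, 0, 0, 0, 0, 0.4],
    [0, 0, 0, 0, 0, 0, -1],
    [0, 0, 0, 0, 0, 0, -1],
    [0, 0, 0, 0, 0, 0, -1],
    [0, 0, 0, 0, 0, 0, -1],
    [0, 0, 0, 0, 0, 0, -1],
  ],
  newtons=50,
)

```text
t: 5.85
tcp_pos: [0.4348, 0.097, 0.0191]
tool_rot: [0.247, 0.969, 0.0, 0.002]
force: [-0.1, 0.0, 7.6]
finger_gap: 0.285
gripper_force: 48.6
```

Emit:
drive_tool(
  plan=[
    [0, 0, 0, 0, 0, 0, -1],
    [0, 0, -0.01, 0, 0, 0, -1],
    [0, 0, -0.03, 0, 0, 0, -1],
    [0, 0, -0.05, 0, 0, 0, -1],
    [0, 0, 0, 0, 0, 0, -1],
    [0, 0, 0, 0, 0, 0, -1],
  ],
)

```text
t: 6.45
tcp_pos: [0.4346, 0.0972, 0.1091]
tool_rot: [0.247, 0.969, 0.0, 0.002]
force: [0.9, -0.7, -1.5]
finger_gap: 0.287
gripper_force: 49.7
```

```bash
python3 -c "
from h import *
go(.5096,-.2043,-81.8)"
```

```text
tool dx,dy [-0.2102 -0.2287] psi 61.39 wz 143.19 z 0.10908631316334948 gap 0.2868965459253849 tilt [ 0.0043 -0.0001] F [ 0.85831446 -0.6984484  -1.54219201] 49.67243850231171 t 6.45 q [-0.03  0.54  2.   -0.    0.6  -1.1 ]
```

Emit:
drive_tool(
  plan=[
    [0, 0, -0.01, 0, 0, 8.42, -1],
    [0, 0, 0, 0, 0, 8.42, -1],
    [0, 0, 0, 0, 0, 8.42, -1],
    [0, 0, 0, 0, 0, 8.42, -1],
    [0, 0, 0, 0, 0, 8.42, -1],
    [0, 0, 0, 0, 0, 8.42, -1],
    [0, 0, 0, 0, 0, 8.42, -1],
    [0, 0, 0, 0, 0, 8.42, -1],
    [0, 0, 0, 0, 0, 8.42, -1],
    [0, 0, 0, 0, 0, 8.42, -1],
  ],
)

```text
t: 7.45
tcp_pos: [0.4324, 0.0971, 0.1158]
tool_rot: [0.835, 0.551, -0.002, -0.001]
force: [0.3, 0.1, -1.4]
finger_gap: 0.288
gripper_force: 49.6
```

Emit:
drive_tool(
  plan=[
    [0, 0, 0, 0, 0, 8.42, -1],
    [0, 0, 0, 0, 0, 8.42, -1],
    [0, 0, 0, 0, 0, 8.42, -1],
    [0, 0, 0, 0, 0, 8.42, -1],
    [0, 0, 0, 0, 0, 8.42, -1],
    [0, 0, 0, 0, 0, 8.42, -1],
    [0, 0, 0, 0, 0, 8.42, -1],
    [0, 0, 0, 0, 0, 0, -1],
  ],
)

```text
t: 8.25
tcp_pos: [0.4326, 0.0971, 0.1159]
tool_rot: [0.997, 0.072, -0.002, -0.0]
force: [-0.9, 0.4, -1.2]
finger_gap: 0.281
gripper_force: 49.6
```

```bash
python3 -c "
from h import *
go(.5096,-.2043,-81.8)"
```

```text
tool dx,dy [0.033  0.3093] psi -81.75 wz 0.05 z 0.11594819888004708 gap 0.28086780665034394 tilt [-0.0038  0.0001] F [-0.92808439  0.39123417 -1.20904559] 49.62082922458649 t 8.25 q [-0.03  0.52  1.99  0.    0.63  1.39]
```

Emit:
drive_tool(
  plan=[
    [0.0047, 0.0442, 0, 0, 0, 0, -1],
    [0.0047, 0.0442, 0, 0, 0, 0, -1],
    [0.0047, 0.0442, 0, 0, 0, 0, -1],
    [0.0047, 0.0442, 0, 0, 0, 0, -1],
    [0.0047, 0.0442, 0, 0, 0, 0, -1],
    [0.0047, 0.0442, 0, 0, 0, 0, -1],
    [0.0047, 0.0442, 0, 0, 0, 0, -1],
    [0, 0, 0, 0, 0, 0, -1],
    [0, 0, 0, 0, 0, 0, -1],
  ],
)

```text
t: 9.15
tcp_pos: [0.5098, -0.2049, 0.116]
tool_rot: [0.997, 0.072, -0.001, -0.001]
force: [-0.7, 0.9, -0.8]
finger_gap: 0.283
gripper_force: 49.7
```

```bash
python3 - <<'E'
from h import *
d=snap('wrist');save(d,'w4.png')
go(.5096,-.2043,-81.8)
E
```

```text
tool dx,dy [0.0002 0.0009] psi -81.7 wz 0.1 z 0.11598159800396561 gap 0.28600101208181117 tilt [-0.0034  0.0026] F [-0.03513663 -0.12807349 -1.78127253] 49.73944544792175 t 9.2 q [-0.58  0.61  1.73  0.    0.8   0.84]
```

View pics/w4.png

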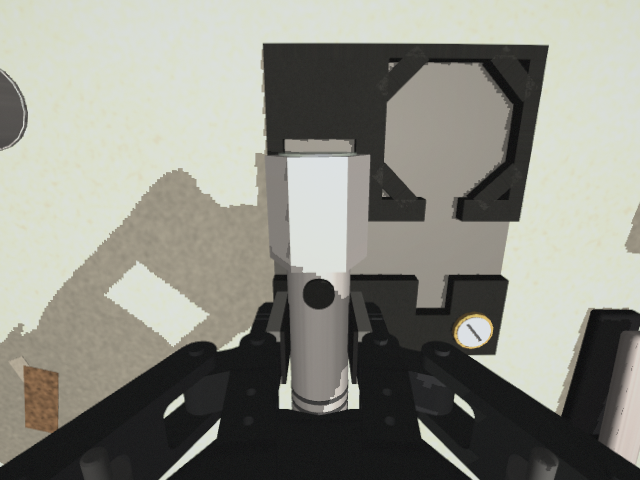

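The torch is in the grip, aligned over its nest, with the head pointing to tray +x (285–355, 150–270). Lowering it.

Emit:
drive_tool(
  plan=[
    [0, 0.0005, 0.03, 0, 0, 0, -1],
    [0, 0, 0.03, 0, 0, 0, -1],
    [0, 0, 0.01, 0, 0, 0, -1],
    [0, 0, 0.006, 0, 0, 0, -1],
    [0, 0, 0.006, 0, 0, 0, -1],
    [0, 0, 0.006, 0, 0, 0, -1],
    [0, 0, 0.004, 0, 0, 0, -1],
    [0, 0, 0, 0, 0, 0, -1],
  ],
)

```text
t: 10.0
tcp_pos: [0.5108, -0.2049, 0.0252]
tool_rot: [0.997, 0.072, -0.0, -0.0]
force: [-0.6, -0.8, -1.8]
finger_gap: 0.285
gripper_force: 49.8
```

```bash
python3 - <<'E'
from h import *
go(.5096,-.2043,-81.8)
E
```

```text
tool dx,dy [-0.0011 -0.0008] psi -81.76 wz 0.04 z 0.02518219481489164 gap 0.2845162695061458 tilt [-0.  0.] F [-0.62635417 -0.81359015 -1.83354445] 49.82221305370331 t 10.0 q [-0.58  0.77  1.76 -0.    0.6   0.84]
```

Emit:
drive_tool(
  plan=[
    [-0.0005, -0.0004, 0.0022, 0, 0, 0, -1],
    [0, 0, 0, 0, 0, 0, -1],
    [0, 0, 0, 0, 0, 0, 0.1],
    [0, 0, 0, 0, 0, 0, 0.1],
    [0, 0, 0, 0, 0, 0, 0.1],
    [0, 0, -0.03, 0, 0, 0, 0.1],
    [0, 0, -0.05, 0, 0, 0, 0.1],
    [0, 0, -0.05, 0, 0, 0, 0.3],
    [0, 0, 0, 0, 0, 0, 0.3],
  ],
)

```text
t: 10.9
tcp_pos: [0.5142, -0.2069, 0.1595]
tool_rot: [0.997, 0.072, 0.006, 0.004]
force: [0.5, 0.3, -0.2]
finger_gap: 0.647
gripper_force: 0.0
```

```bash
python3 - <<'E'
from h import *
# magnifier target from top view: handle end
e=np.array([.5371,.4071]);l=np.array([.4065,.4928]);a=(l-e)/np.linalg.norm(l-e)
print(e+a*.042,np.degrees(np.arctan2(a[1],a[0])),np.linalg.norm(l-e))
d=snap('wrist');P=cloud(d)
# torch height check around nest: along axis
th=np.radians(8.22);R=np.array([[np.cos(th),np.sin(th)],[-np.sin(th),np.cos(th)]])
L=(P[...,:2]-[.5398,-.2525])@R.T-[-.023,.052];z=P[...,2]
for x in(-.063,-.04,-.02,0,.02,.035,.05,.065,.072,.078):
    k=(abs(L[...,0]-x)<.003)&(abs(L[...,1])<.03)&(z>.022)&(z<.1)
    if k.any(): print(x,k.sum(),np.percentile(z[k],98),L[k][:,1].min(),L[k][:,1].max())
go(*(e+a*.042),np.degrees(np.arctan2(a[1],a[0]))-90)
E
```

```text
[0.50198522 0.4301424 ] 146.72702861452257 0.15620771427813676
-0.063 270 0.037829958242729056 -0.019109394122380288 0.017993647500593228
-0.04 197 0.03350518384826003 -0.012823474535334785 0.012479004122068253
-0.02 217 0.033704330154621404 -0.012657343440037952 0.012156960292199447
0 231 0.03365960378998575 -0.01247036112875815 0.01267504039785542
0.02 245 0.03545961487060735 -0.012298177280007767 0.012249454154910404
0.035 372 0.037868964233205356 -0.017654366453610848 0.019087667649513425
0.05 405 0.03800028964976524 -0.017411544356147016 0.018814613426536196
0.065 421 0.037991104161241296 -0.017886432224361003 0.019216291528072478
0.072 168 0.03773258405254796 -0.017871871940023952 0.019054107071037822
tool dx,dy [ 0.0809 -0.6309] psi -81.75 wz -138.48 z 0.15675279413060506 gap 0.6495774591242355 tilt [ 0.0074 -0.0049] F [ 0.33624283  0.56644293 -0.0108372 ] 0.0 t 10.95 q [-0.58  0.55  1.71  0.    0.88  0.84]
```

Emit:
drive_tool(
  plan=[
    [0.0058, -0.0451, -0.007, 0, 0, 0, 0.3],
    [0.0058, -0.0451, -0.007, 0, 0, 0, 0.3],
    [0.0058, -0.0451, -0.007, 0, 0, 0, 0.3],
    [0.0058, -0.0451, -0.007, 0, 0, 0, 0.3],
    [0.0058, -0.0451, -0.007, 0, 0, 0, 0.3],
    [0.0058, -0.0451, -0.007, 0, 0, 0, 0.3],
    [0.0058, -0.0451, -0.007, 0, 0, 0, 0.3],
    [0.0058, -0.0451, -0.007, 0, 0, 0, 0.3],
    [0.0058, -0.0451, -0.007, 0, 0, 0, 0.3],
    [0.0058, -0.0451, -0.007, 0, 0, 0, 0.3],
  ],
)

```text
t: 11.95
tcp_pos: [0.5017, 0.2517, 0.2216]
tool_rot: [0.997, 0.072, -0.002, 0.0]
force: [1.3, -0.4, -0.2]
finger_gap: 0.648
gripper_force: 0.0
```

Emit:
drive_tool(
  plan=[
    [0.0058, -0.0451, 0, 0, 0, -5, 0.3],
    [0.0, -0.0451, 0, 0, 0, -5, 0.3],
    [0, -0.0451, 0, 0, 0, -5, 0.3],
    [0, -0.03, 0, 0, 0, -8.2, 0.3],
    [0, 0, 0, 0, 0, -8.2, 0.3],
    [0, 0, 0, 0, 0, -8.2, 0.3],
    [0, 0, 0, 0, 0, -8.2, 0.3],
    [0, 0, 0, 0, 0, -8.2, 0.3],
    [0, 0, 0, 0, 0, -8.2, 0.3],
    [0, 0, 0, 0, 0, -8.2, 0.3],
  ],
)

```text
t: 12.95
tcp_pos: [0.4651, 0.4093, 0.2209]
tool_rot: [0.761, 0.649, -0.002, -0.0]
force: [0.3, -0.6, 0.9]
finger_gap: 0.655
gripper_force: 0.0
```

Emit:
drive_tool(
  plan=[
    [0, 0, 0, 0, 0, -8.2, 0.3],
    [0, 0, 0, 0, 0, -8.2, 0.3],
    [0, 0, 0, 0, 0, -8.2, 0.3],
    [0, 0, 0, 0, 0, -8.2, 0.3],
    [0, 0, 0, 0, 0, -8.2, 0.3],
    [0, 0, 0, 0, 0, -8.2, 0.3],
    [0, 0, 0, 0, 0, -8.2, 0.3],
    [0, 0, 0, 0, 0, -8.2, 0.3],
    [0, 0, 0, 0, 0, 0, 0.3],
    [0, 0, 0, 0, 0, 0, 0.3],
  ],
)

```text
t: 13.95
tcp_pos: [0.4655, 0.4095, 0.2217]
tool_rot: [0.292, 0.956, -0.001, -0.001]
force: [0.2, 0.3, -0.3]
finger_gap: 0.649
gripper_force: 0.0
```

```bash
python3 - <<'E'
from h import *
d=snap('wrist');save(d,'w5.png');P=cloud(d);im=d['image'];hsv=cv2.cvtColor(im,cv2.COLOR_RGB2HSV)
m=((hsv[...,0]>100)&(hsv[...,0]<130)&(hsv[...,1]>130)).astype(np.uint8)
n,lab,st,ce=cv2.connectedComponentsWithStats(m);k=1+np.argmax(st[1:,4]);print(st[k],ce[k])
v,u=np.nonzero(lab==k);w=P[v,u];print('z',np.percentile(w[:,2],[5,50,95]))
w=w[w[:,2]>.011][:,:2]
p0=np.array([.502,.43]);a0=np.radians(146.7)
for it in range(4):
    A=np.array([[np.cos(a0),np.sin(a0)],[-np.sin(a0),np.cos(a0)]])
    l=(w-p0)@A.T;x0=l[:,0].min();x1=l[:,0].max()
    h=l[(l[:,0]>x0+.01)&(l[:,0]<x0+.075)]
    ctr=[];
    for b in np.arange(x0+.012,x0+.075,.004):
        q=h[abs(h[:,0]-b)<.002,1];ctr.append((b,(q.min()+q.max())/2,np.ptp(q)))
    ctr=np.array(ctr);f=np.polyfit(ctr[:,0],ctr[:,1],1)
    a0+=f[0];p0=p0+A.T@[0,f[1]]
print('len',x1-x0,'width',np.median(ctr[:,2]));A=np.array([[np.cos(a0),np.sin(a0)],[-np.sin(a0),np.cos(a0)]])
o1=p0+A.T@[x0+.042,0];o2=p0+A.T@[x1-.118,0];print(o1,o2,np.degrees(a0))
go(*((o1+o2)/2),np.degrees(a0)-90)
E
```

```text
[ 319  117   78  159 2622] [357.25171625 196.36880244]
z [0.01306289 0.01449171 0.01581447]
len 0.1571691273443825 width 0.016323678136952423
[0.50181659 0.43089902] [0.50421064 0.42938827] 147.74615816413672
tool dx,dy [-0.0196  0.0379] psi 56.1 wz -1.65 z 0.22198489069676702 gap 0.6478963534632505 tilt [-0.0016 -0.001 ] F [-0.38858142  0.03026475  0.18506657] 0.0 t 14.0 q [ 0.54  0.55  1.47 -0.    1.13 -0.44]
```

Emit:
drive_tool(
  plan=[
    [-0.0196, 0.0379, 0, 0, 0, 0, 0.3],
    [0, 0, 0.045, 0, 0, -1.65, 0.2],
    [0, 0, 0.045, 0, 0, 0, 0.2],
    [0, 0, 0.045, 0, 0, 0, 0.2],
    [0, 0, 0.035, 0, 0, 0, 0.2],
    [0, 0, 0, 0, 0, 0, 0.2],
    [0, 0, 0, 0, 0, 0, 0.2],
  ],
)

```text
t: 14.7
tcp_pos: [0.5033, 0.4305, 0.0527]
tool_rot: [0.277, 0.961, -0.0, -0.0]
force: [0.2, -0.7, 0.1]
finger_gap: 0.6
gripper_force: 0.0
```

```bash
python3 - <<'E'
from h import *
go(.503,.4301,57.75)
E
```

```text
tool dx,dy [ 0.0001 -0.0005] psi 57.83 wz 0.08 z 0.05271973669811435 gap 0.5998113251688934 tilt [-0.0009 -0.0005] F [ 0.24330238 -0.69149502  0.07002308] 0.0 t 14.7 q [ 0.54  0.82  1.46  0.    0.87 -0.47]
```

Emit:
drive_tool(
  plan=[
    [0, 0, 0.03, 0, 0, 0, 0.2],
    [0, 0, 0.006, 0, 0, 0, 0.2],
    [0, 0, 0, 0, 0, 0, -1],
    [0, 0, 0, 0, 0, 0, -1],
    [0, 0, 0, 0, 0, 0, -1],
    [0, 0, 0, 0, 0, 0, -1],
    [0, 0, 0, 0, 0, 0, -1],
    [0, 0, 0, 0, 0, 0, -1],
  ],
)

```text
t: 15.5
tcp_pos: [0.5046, 0.4313, 0.0193]
tool_rot: [0.277, 0.961, 0.001, 0.001]
force: [-0.8, 0.4, 7.0]
finger_gap: 0.194
gripper_force: 52.0
```

```bash
python3 - <<'E'
from h import *
go(.503,.4301,57.75)
E
```

```text
tool dx,dy [ 0.0008 -0.0019] psi 57.89 wz 0.14 z 0.019311553669150647 gap 0.19352141248291366 tilt [0.0032 0.0019] F [-0.76581718  0.41876059  6.97231013] 51.987000703811646 t 15.5 q [ 0.54  0.87  1.46  0.    0.81 -0.47]
```

Emit:
drive_tool(
  plan=[
    [0, 0, -0.01, 0, 0, 0, -1],
    [0, 0, -0.03, 0, 0, 0, -1],
    [0, 0, -0.05, 0, 0, 0, -1],
    [0, 0, -0.03, 0, 0, 0, -1],
    [0, 0, 0, 0, 0, 0, -1],
    [0, 0, 0, 0, 0, 0, -1],
  ],
)

```text
t: 16.1
tcp_pos: [0.5034, 0.4305, 0.1382]
tool_rot: [0.277, 0.961, 0.001, 0.001]
force: [-1.1, -0.5, -1.0]
finger_gap: 0.192
gripper_force: 51.1
```

```bash
python3 - <<'E'
from h import *
go(.5218,-.2884,-81.8)
E
```

```text
tool dx,dy [-0.3977 -0.5992] psi 57.89 wz 139.69 z 0.13817729504428827 gap 0.19181601689890687 tilt [0.0013 0.0008] F [-1.09475141 -0.45790635 -0.95753938] 51.14015221595764 t 16.1 q [ 0.54  0.7   1.42 -0.    1.02 -0.47]
```

Emit:
drive_tool(
  plan=[
    [0, 0, -0.01, 0, 0, 8.22, -1],
    [0, 0, 0, 0, 0, 8.22, -1],
    [0, 0, 0, 0, 0, 8.22, -1],
    [0, 0, 0, 0, 0, 8.22, -1],
    [0, 0, 0, 0, 0, 8.22, -1],
    [0, 0, 0, 0, 0, 8.22, -1],
    [0, 0, 0, 0, 0, 8.22, -1],
    [0, 0, 0, 0, 0, 8.22, -1],
    [0, 0, 0, 0, 0, 8.22, -1],
    [0, 0, 0, 0, 0, 8.22, -1],
  ],
)

```text
t: 17.1
tcp_pos: [0.5018, 0.4295, 0.1443]
tool_rot: [0.842, 0.54, -0.003, -0.0]
force: [-0.1, -0.6, -0.5]
finger_gap: 0.192
gripper_force: 51.1
```

Emit:
drive_tool(
  plan=[
    [0, 0, 0, 0, 0, 8.22, -1],
    [0, 0, 0, 0, 0, 8.22, -1],
    [0, 0, 0, 0, 0, 8.22, -1],
    [0, 0, 0, 0, 0, 8.22, -1],
    [0, 0, 0, 0, 0, 8.22, -1],
    [0, 0, 0, 0, 0, 8.22, -1],
    [0, 0, 0, 0, 0, 8.22, -1],
    [0, 0, 0, 0, 0, 0, -1],
  ],
)

```text
t: 17.9
tcp_pos: [0.5019, 0.4296, 0.1446]
tool_rot: [0.997, 0.071, -0.002, 0.001]
force: [0.1, -0.5, -0.7]
finger_gap: 0.191
gripper_force: 51.1
```

```bash
python3 - <<'E'
from h import *
go(.5218,-.2884,-81.8)
E
```

```text
tool dx,dy [-0.0822  0.7135] psi -81.84 wz -0.04 z 0.14458114198689076 gap 0.19131171077027037 tilt [-0.0045 -0.0026] F [ 0.10081989 -0.50197955 -0.69037186] 51.107590198516846 t 17.9 q [0.54 0.69 1.42 0.   1.04 1.97]
```

Emit:
drive_tool(
  plan=[
    [-0.0055, 0.0476, 0, 0, 0, 0, -1],
    [-0.0055, 0.0476, 0, 0, 0, 0, -1],
    [-0.0055, 0.0476, 0, 0, 0, 0, -1],
    [-0.0055, 0.0476, 0, 0, 0, 0, -1],
    [-0.0055, 0.0476, 0, 0, 0, 0, -1],
    [-0.0055, 0.0476, 0, 0, 0, 0, -1],
    [-0.0055, 0.0476, 0, 0, 0, 0, -1],
    [-0.0055, 0.0476, 0, 0, 0, 0, -1],
    [-0.0055, 0.0476, 0, 0, 0, 0, -1],
    [-0.0055, 0.0476, 0, 0, 0, 0, -1],
  ],
)

```text
t: 18.9
tcp_pos: [0.5154, -0.0502, 0.1461]
tool_rot: [0.997, 0.073, -0.001, -0.001]
force: [1.1, 0.2, -0.3]
finger_gap: 0.195
gripper_force: 51.1
```

Emit:
drive_tool(
  plan=[
    [-0.0055, 0.0476, 0, 0, 0, 0, -1],
    [-0.0055, 0.0476, 0, 0, 0, 0, -1],
    [-0.0055, 0.0476, 0, 0, 0, 0, -1],
    [-0.0055, 0.0476, 0, 0, 0, 0, -1],
    [-0.0055, 0.0476, 0, 0, 0, 0, -1],
    [0, 0, 0, 0, 0, 0, -1],
    [0, 0, 0, 0, 0, 0, -1],
  ],
)

```text
t: 19.6
tcp_pos: [0.5218, -0.2886, 0.1457]
tool_rot: [0.997, 0.071, -0.001, -0.001]
force: [-0.1, 1.0, -0.9]
finger_gap: 0.192
gripper_force: 51.1
```

```bash
python3 - <<'E'
from h import *
from scipy.spatial.transform import Rotation as R
go(.5218,-.2884,-81.8)
s=manip.sense();d=snap('wrist');save(d,'w6.png');P=cloud(d);im=d['image'];hsv=cv2.cvtColor(im,cv2.COLOR_RGB2HSV)
m=((hsv[...,0]>100)&(hsv[...,0]<130)&(hsv[...,1]>130))
w=P[m];w=(w-s['tcp_pos'])@R.from_quat(s['tool_rot']).as_matrix()
w=w[abs(w[:,2])<.05]
print(len(w),w.min(0),w.max(0));f=np.linalg.lstsq(np.c_[w[:,:2],np.ones(len(w))],w[:,2],rcond=None)[0];print('plane',f)
L=w[w[:,0]>.042];print('lens',cv2.minEnclosingCircle(L[:,:2].astype(np.float32)))
E
```

```text
tool dx,dy [-0.     -0.0002] psi -81.87 wz -0.07 z 0.14571058605288367 gap 0.19197374759253866 tilt [-0.0021  0.0021] F [-0.11247372  0.96466255 -0.85141625] 51.09436333179474 t 19.6 q [-0.69  0.62  1.59  0.    0.93  0.74]
17141 [-0.04147207 -0.0381305  -0.002789  ] [0.11704145 0.03691966 0.0109626 ]
plane [0.00440134 0.00527268 0.00477617]
lens ((0.07914021611213684, -0.00046210046275518835), 0.038135576993227005)
```

View pics/w6.png

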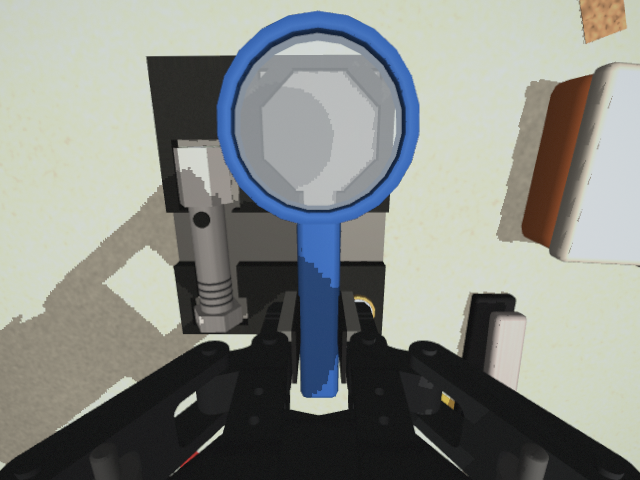

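The magnifier hangs flat (tilt under 0.006) and centred over its nest; the lens ring is at (318,118). The torch lies in its nest on the left. Lowering.

Emit:
drive_tool(
  plan=[
    [0.0005, 0, 0.04, 0, 0, 0, -1],
    [0, 0, 0.04, 0, 0, 0, -1],
    [0, 0, 0.015, 0, 0, 0, -1],
    [0, 0, 0.006, 0, 0, 0, -1],
    [0, 0, 0.006, 0, 0, 0, -1],
    [0, 0, 0.006, 0, 0, 0, -1],
    [0, 0, 0.006, 0, 0, 0, -1],
    [0, 0, 0, 0, 0, 0, -1],
    [0, 0, 0, 0, 0, 0, -1],
  ],
)

```text
t: 20.55
tcp_pos: [0.5236, -0.2882, 0.0285]
tool_rot: [0.997, 0.071, 0.0, 0.0]
force: [-0.0, 0.5, -0.8]
finger_gap: 0.196
gripper_force: 51.1
```

```bash
python3 - <<'E'
from h import *
go(.5218,-.2884,-81.8)
E
```

```text
tool dx,dy [-0.0019 -0.    ] psi -81.85 wz -0.05 z 0.02846782951481241 gap 0.19615332670862687 tilt [ 0.0006 -0.0005] F [-0.03715339  0.48389246 -0.80386071] 51.07073128223419 t 20.55 q [-0.69  0.8   1.64  0.    0.7   0.74]
```

Emit:
drive_tool(
  plan=[
    [-0.001, 0, 0.003, 0, 0, 0, -1],
    [0, 0, 0.0022, 0, 0, 0, -1],
    [0, 0, 0, 0, 0, 0, -1],
    [0, 0, 0, 0, 0, 0, 0],
    [0, 0, 0, 0, 0, 0, 0],
    [0, 0, 0, 0, 0, 0, 0],
    [0, 0, -0.03, 0, 0, 0, 0],
    [0, 0, -0.05, 0, 0, 0, 0],
    [0, 0, -0.05, 0, 0, 0, 0.3],
    [0, 0, 0, 0, 0, 0, 0.3],
  ],
)

```text
t: 21.55
tcp_pos: [0.5264, -0.291, 0.1598]
tool_rot: [0.997, 0.071, 0.005, 0.005]
force: [0.3, 0.2, 0.5]
finger_gap: 0.652
gripper_force: 0.0
```

```bash
cat > chk.py <<'E'
from h import *
d=snap('wrist');P=cloud(d)
th=np.radians(8.22);R=np.array([[np.cos(th),np.sin(th)],[-np.sin(th),np.cos(th)]])
L=(P[...,:2]-[.5398,-.2525])@R.T;z=P[...,2];hsv=cv2.cvtColor(d['image'],cv2.COLOR_RGB2HSV)
m=((hsv[...,0]>100)&(hsv[...,0]<130)&(hsv[...,1]>130))&(z<.05)
l=L[m]-[-.023,-.033];zz=z[m]
lens=l[:,0]>.043;print('mag x',l[:,0].min(),l[:,0].max(),'lens y',l[lens,1].min(),l[lens,1].max(),'handle y',np.median(l[~lens,1]),'z lens',np.median(zz[lens]),'z handle',np.median(zz[~lens]))
k=(abs(L[...,0]+.023)<.07)&(abs(L[...,1]-.052)<.025)&(z>.025)&(z<.06)
print('torch top',np.percentile(z[k],97),'y',np.median(L[k][:,1])-.052,'foam z',np.median(z[(abs(L[...,0]-.07)<.02)&(abs(L[...,1]-.06)<.02)]))
E
python3 - <<'E'
import chk
from h import *
go(.595,.2855,0)
E
```

```text
mag x -0.039559305873066546 0.11744114400320319 lens y -0.036647583135242315 0.03794136398582927 handle y 0.0003945021695738668 z lens 0.018488933781657835 z handle 0.018670461022329388
torch top 0.03782768889296103 y -0.002408725252797665 foam z 0.014871315107372718
tool dx,dy [ 0.1513 -0.5594] psi -81.84 wz -81.84 z 0.15673505898617462 gap 0.6474118154790051 tilt [ 0.007  -0.0057] F [-0.06701458 -0.17376693 -0.0600554 ] 0.0 t 21.6 q [-0.69  0.6   1.59  0.    0.95  0.74]
```

Both parts are home: torch top 38 mm, magnifier top about 20 mm after the depth bias. Now the tins, starting with the nearest.

Emit:
drive_tool(
  plan=[
    [0.0134, -0.0453, 0, 0, 0, 0, 1],
    [0.0134, -0.0453, 0, 0, 0, 0, 1],
    [0.0134, -0.0453, 0, 0, 0, 0, 1],
    [0.0134, -0.0453, 0, 0, 0, 0, 1],
    [0.0134, -0.0453, 0, 0, 0, 0, 1],
    [0.0134, -0.0453, 0, 0, 0, 0, 1],
    [0.0134, -0.0453, 0, 0, 0, 0, 1],
    [0, 0, 0, 0, 0, 0, 1],
    [0, 0, 0, 0, 0, 0, 1],
  ],
)

```text
t: 22.5
tcp_pos: [0.5693, 0.0404, 0.1513]
tool_rot: [0.997, 0.073, -0.001, -0.0]
force: [-0.3, 0.3, -0.1]
finger_gap: 1.001
gripper_force: 0.0
```

```bash
cat >> h.py <<'E'
def weigh(n=12):
    F=[]
    for _ in range(n): manip.snapshot('wrist');F.append(manip.sense()['force'])
    print('Fz',np.mean(F,0),np.std(F,0)[2]/n**.5,manip.sense()['t'])
E
python3 - <<'E'
from h import *
weigh(8);go(.5745,.0363)
d=snap('wrist');P=cloud(d);z=P[...,2]
for x,y in((.595,.2855),(.5788,.1655),(.5746,.0362)):
    k=(z>.07)&(z<.09)&(np.hypot(P[...,0]-x,P[...,1]-y)<.045)
    if k.sum()>100: q=P[k];print(k.sum(),cv2.minEnclosingCircle(q[:,:2].astype(np.float32)))
E
```

```text
Fz [ 0.22141896 -0.08691273  0.40808723] 0.18305652583486778 22.9
tool dx,dy [0.0039 0.0022] psi -81.96 wz None z 0.15279500587455866 gap 0.9944093453040924 tilt [-0. -0.] F [0.05662882 0.09052492 1.05094792] 0.0 t 22.9 q [-0.13  0.58  1.65 -0.    0.91  1.3 ]
7109 ((0.578563392162323, 0.1641962081193924), 0.029609767720103264)
6296 ((0.5746585726737976, 0.034413084387779236), 0.02909393422305584)
```

Emit:
drive_tool(
  plan=[
    [0.004, 0.003, 0.02, 0, 0, 0, 1],
    [0, 0, 0.04, 0, 0, 0, 1],
    [0, 0, 0.035, 0, 0, 0, 1],
    [0, 0, 0.013, 0, 0, 0, 1],
    [0, 0, 0, 0, 0, 0, -1],
    [0, 0, 0, 0, 0, 0, -1],
    [0, 0, 0, 0, 0, 0, -1],
    [0, 0, 0, 0, 0, 0, -1],
  ],
  newtons=60,
)

```text
t: 23.75
tcp_pos: [0.5757, 0.0366, 0.0463]
tool_rot: [0.997, 0.071, 0.001, 0.0]
force: [-0.7, -0.6, -2.0]
finger_gap: 0.662
gripper_force: 64.0
```

Emit:
drive_tool(
  plan=[
    [0, 0, 0, 0, 0, 0, -1],
    [0, 0, -0.008, 0, 0, 0, -1],
    [0, 0, -0.02, 0, 0, 0, -1],
    [0, 0, -0.012, 0, 0, 0, -1],
    [0, 0, 0, 0, 0, 0, -1],
    [0, 0, 0, 0, 0, 0, -1],
  ],
)

```text
t: 24.35
tcp_pos: [0.5748, 0.0367, 0.0851]
tool_rot: [0.997, 0.071, 0.0, 0.0]
force: [-0.2, -0.3, -2.0]
finger_gap: 0.666
gripper_force: 64.2
```

```bash
python3 - <<'E'
from h import *
weigh(10);go(.5746,.0355)
E
```

```text
Fz [ 0.04198214 -0.17671551 -1.93514271] 0.1195469724322192 24.85
tool dx,dy [-0.0002  0.0012] psi -81.85 wz None z 0.08456818710580419 gap 0.6667551981975461 tilt [-0.0004  0.    ] F [-0.58734189  1.15583935 -1.8344038 ] 64.24206376075745 t 24.85 q [-0.13  0.69  1.68 -0.    0.77  1.3 ]
```

Emit:
drive_tool(
  plan=[
    [0, 0, 0.02, 0, 0, 0, -1],
    [0, 0, 0.012, 0, 0, 0, -1],
    [0, 0, 0.005, 0, 0, 0, -1],
    [0, 0, 0.002, 0, 0, 0, -1],
    [0, 0, 0, 0, 0, 0, -1],
    [0, 0, 0, 0, 0, 0, 1],
    [0, 0, 0, 0, 0, 0, 1],
    [0, 0, 0, 0, 0, 0, 1],
    [0, 0, 0, 0, 0, 0, 1],
    [0, 0, -0.03, 0, 0, 0, 1],
  ],
)

```text
t: 25.85
tcp_pos: [0.572, 0.0369, 0.0729]
tool_rot: [0.997, 0.071, -0.004, -0.001]
force: [0.3, -0.0, -0.4]
finger_gap: 1.002
gripper_force: 0.0
```

Emit:
drive_tool(
  plan=[
    [0, 0, -0.04, 0, 0, 0, 1],
    [0, 0, -0.04, 0, 0, 0, 1],
    [0.0074, -0.0424, 0, 0, 0, 0, 1],
    [0.0074, -0.0424, 0, 0, 0, 0, 1],
    [0.0074, -0.0424, 0, 0, 0, 0, 1],
    [0, 0, 0, 0, 0, 0, 1],
    [0, 0, 0, 0, 0, 0, 1],
  ],
)

```text
t: 26.55
tcp_pos: [0.5783, 0.1668, 0.1557]
tool_rot: [0.997, 0.072, -0.0, 0.0]
force: [0.4, 0.0, -0.5]
finger_gap: 1.003
gripper_force: 0.0
```

```bash
python3 - <<'E'
from h import *
go(.5786,.165)
d=snap('wrist');P=cloud(d);z=P[...,2]
for x,y in((.595,.2855),(.5788,.1655),(.5746,.0362)):
    k=(z>.07)&(z<.09)&(np.hypot(P[...,0]-x,P[...,1]-y)<.045)
    if k.sum()>100: q=P[k];print(k.sum(),cv2.minEnclosingCircle(q[:,:2].astype(np.float32)))
E
```

```text
tool dx,dy [0.     0.0018] psi -81.7 wz None z 0.15571307497670347 gap 1.0025710392897056 tilt [-0.0001 -0.0004] F [ 0.38889836  0.02790826 -0.4504382 ] 0.0 t 26.55 q [ 0.1   0.61  1.57 -0.    0.96  1.52]
7126 ((0.59544837474823, 0.28545674681663513), 0.02947278693318367)
6086 ((0.5786061882972717, 0.16444526612758636), 0.029029419645667076)
5713 ((0.5732307434082031, 0.0374460443854332), 0.02944326214492321)
```

Emit:
drive_tool(
  plan=[
    [0, 0.002, 0.02, 0, 0, 0, 1],
    [0, 0, 0.04, 0, 0, 0, 1],
    [0, 0, 0.035, 0, 0, 0, 1],
    [0, 0, 0.016, 0, 0, 0, 1],
    [0, 0, 0, 0, 0, 0, -1],
    [0, 0, 0, 0, 0, 0, -1],
    [0, 0, 0, 0, 0, 0, -1],
    [0, 0, 0, 0, 0, 0, -1],
  ],
  newtons=60,
)

```text
t: 27.4
tcp_pos: [0.5793, 0.1635, 0.0456]
tool_rot: [0.997, 0.071, 0.001, 0.0]
force: [0.4, 0.5, -5.3]
finger_gap: 0.672
gripper_force: 64.6
```

Emit:
drive_tool(
  plan=[
    [0, 0, 0, 0, 0, 0, -1],
    [0, 0, -0.008, 0, 0, 0, -1],
    [0, 0, -0.02, 0, 0, 0, -1],
    [0, 0, -0.012, 0, 0, 0, -1],
    [0, 0, 0, 0, 0, 0, -1],
    [0, 0, 0, 0, 0, 0, -1],
  ],
)

```text
t: 28.0
tcp_pos: [0.579, 0.1639, 0.0852]
tool_rot: [0.997, 0.071, 0.0, -0.0]
force: [0.2, 0.2, -4.3]
finger_gap: 0.669
gripper_force: 65.2
```

```bash
python3 - <<'E'
from h import *
weigh(10);go(.5786,.165)
E
```

```text
Fz [-0.22305455 -0.09512491 -4.85845959] 0.07803261931629117 28.5
tool dx,dy [-0.0001 -0.0013] psi -81.85 wz None z 0.08454474382469371 gap 0.6709590732352059 tilt [-0.0004 -0.    ] F [-0.55444272  0.42654643 -4.54419125] 65.23266792297363 t 28.5 q [ 0.09  0.71  1.61 -0.    0.82  1.52]
```

This tin is about 0.5 kg against about 0.2 kg for the first. I'll set it down and heft the third as asked.

Emit:
drive_tool(
  plan=[
    [0, 0, 0.02, 0, 0, 0, -1],
    [0, 0, 0.012, 0, 0, 0, -1],
    [0, 0, 0.005, 0, 0, 0, -1],
    [0, 0, 0.002, 0, 0, 0, -1],
    [0, 0, 0, 0, 0, 0, -1],
    [0, 0, 0, 0, 0, 0, 1],
    [0, 0, 0, 0, 0, 0, 1],
    [0, 0, 0, 0, 0, 0, 1],
    [0, 0, 0, 0, 0, 0, 1],
    [0, 0, -0.03, 0, 0, 0, 1],
  ],
)

```text
t: 29.5
tcp_pos: [0.5763, 0.1634, 0.073]
tool_rot: [0.997, 0.071, -0.004, 0.0]
force: [0.0, 0.3, 0.3]
finger_gap: 0.999
gripper_force: 0.0
```

Emit:
drive_tool(
  plan=[
    [0, 0, -0.04, 0, 0, 0, 1],
    [0, 0, -0.04, 0, 0, 0, 1],
    [0.0112, -0.0391, 0, 0, 0, 0, 1],
    [0.0112, -0.0391, 0, 0, 0, 0, 1],
    [0.0112, -0.0391, 0, 0, 0, 0, 1],
    [0, 0, 0, 0, 0, 0, 1],
    [0, 0, 0, 0, 0, 0, 1],
  ],
)

```text
t: 30.2
tcp_pos: [0.5952, 0.2855, 0.1557]
tool_rot: [0.997, 0.072, -0.0, 0.0]
force: [0.1, 0.2, -0.4]
finger_gap: 0.999
gripper_force: 0.0
```

```bash
python3 - <<'E'
from h import *
go(.5953,.2855)
d=snap('wrist');P=cloud(d);z=P[...,2]
for x,y in((.595,.2855),(.5788,.1655),(.5746,.0362)):
    k=(z>.07)&(z<.09)&(np.hypot(P[...,0]-x,P[...,1]-y)<.045)
    if k.sum()>100: q=P[k];print(k.sum(),cv2.minEnclosingCircle(q[:,:2].astype(np.float32)))
E
```

```text
tool dx,dy [0.0001 0.0001] psi -81.72 wz None z 0.1557367414205963 gap 0.9988791302583148 tilt [ 0.     -0.0005] F [ 0.11692102  0.24161061 -0.41826383] 0.0 t 30.2 q [ 0.28  0.68  1.42 -0.    1.05  1.71]
6100 ((0.5950236320495605, 0.2858315110206604), 0.02955370768904686)
5151 ((0.5793212056159973, 0.16396909952163696), 0.029679138213396072)
1198 ((0.5698694586753845, 0.05043422430753708), 0.025138963013887405)
```

Emit:
drive_tool(
  plan=[
    [0, 0, 0.02, 0, 0, 0, 1],
    [0, 0, 0.04, 0, 0, 0, 1],
    [0, 0, 0.035, 0, 0, 0, 1],
    [0, 0, 0.016, 0, 0, 0, 1],
    [0, 0, 0, 0, 0, 0, -1],
    [0, 0, 0, 0, 0, 0, -1],
    [0, 0, 0, 0, 0, 0, -1],
    [0, 0, 0, 0, 0, 0, -1],
  ],
  newtons=60,
)

```text
t: 31.05
tcp_pos: [0.5966, 0.2849, 0.0465]
tool_rot: [0.997, 0.071, 0.001, -0.0]
force: [0.6, 0.1, -1.3]
finger_gap: 0.664
gripper_force: 63.9
```

Emit:
drive_tool(
  plan=[
    [0, 0, 0, 0, 0, 0, -1],
    [0, 0, -0.008, 0, 0, 0, -1],
    [0, 0, -0.02, 0, 0, 0, -1],
    [0, 0, -0.012, 0, 0, 0, -1],
    [0, 0, 0, 0, 0, 0, -1],
    [0, 0, 0, 0, 0, 0, -1],
  ],
)

```text
t: 31.65
tcp_pos: [0.5957, 0.2848, 0.0853]
tool_rot: [0.997, 0.071, 0.0, -0.0]
force: [-0.2, -0.8, -1.5]
finger_gap: 0.663
gripper_force: 64.2
```

```bash
python3 - <<'E'
from h import *
weigh(10);go(.5953,.2855)
E
```

```text
Fz [-0.03851762 -0.15003874 -1.52317388] 0.11490174999175061 32.15
tool dx,dy [-0.0001 -0.0009] psi -81.85 wz None z 0.08450588269592171 gap 0.6719124115052753 tilt [-0.0004 -0.0001] F [-0.03981638  0.33990665 -1.76161242] 64.18102741241455 t 32.15 q [0.28 0.77 1.45 0.   0.92 1.71]
```

The third is light too (about 0.17 kg), so the middle tin is the sample tin.

Emit:
drive_tool(
  plan=[
    [0, 0, 0.02, 0, 0, 0, -1],
    [0, 0, 0.012, 0, 0, 0, -1],
    [0, 0, 0.005, 0, 0, 0, -1],
    [0, 0, 0.002, 0, 0, 0, -1],
    [0, 0, 0, 0, 0, 0, -1],
    [0, 0, 0, 0, 0, 0, 1],
    [0, 0, 0, 0, 0, 0, 1],
    [0, 0, 0, 0, 0, 0, 1],
    [0, 0, 0, 0, 0, 0, 1],
    [0, 0, -0.03, 0, 0, 0, 1],
  ],
)

```text
t: 33.15
tcp_pos: [0.5925, 0.2837, 0.0721]
tool_rot: [0.997, 0.071, -0.005, 0.001]
force: [-0.3, 1.0, -0.7]
finger_gap: 1.001
gripper_force: 0.0
```

Emit:
drive_tool(
  plan=[
    [0, 0, -0.04, 0, 0, 0, 1],
    [0, 0, -0.04, 0, 0, 0, 1],
    [-0.0111, 0.0391, 0, 0, 0, 0, 1],
    [-0.0111, 0.0391, 0, 0, 0, 0, 1],
    [-0.0111, 0.0391, 0, 0, 0, 0, 1],
    [0, 0, 0, 0, 0, 0, 1],
    [0, 0, 0, 0, 0, 0, 1],
  ],
)

```text
t: 33.85
tcp_pos: [0.5795, 0.1631, 0.1561]
tool_rot: [0.998, 0.07, 0.0, -0.0]
force: [-0.4, 0.8, -0.3]
finger_gap: 0.998
gripper_force: 0.0
```

```bash
python3 - <<'E'
from h import *
go(.579,.164)
d=snap('wrist');P=cloud(d);z=P[...,2]
for x,y in((.595,.2855),(.5788,.1655),(.5746,.0362)):
    k=(z>.07)&(z<.09)&(np.hypot(P[...,0]-x,P[...,1]-y)<.045)
    if k.sum()>100: q=P[k];print(k.sum(),cv2.minEnclosingCircle(q[:,:2].astype(np.float32)))
E
```

```text
tool dx,dy [-0.0004 -0.001 ] psi -81.98 wz None z 0.15606451265419366 gap 0.9980558390381695 tilt [0.0004 0.0005] F [-0.44454498  0.75389459 -0.25798878] 0.0 t 33.85 q [0.09 0.61 1.57 0.   0.96 1.52]
7034 ((0.5944676399230957, 0.2846754491329193), 0.029787268489599228)
6054 ((0.5789699554443359, 0.1643061637878418), 0.029085393995046616)
5680 ((0.5738980174064636, 0.037259478121995926), 0.029466526582837105)
```

Emit:
drive_tool(
  plan=[
    [0, -0.001, 0.02, 0, 0, 0, 1],
    [0, 0, 0.04, 0, 0, 0, 1],
    [0, 0, 0.035, 0, 0, 0, 1],
    [0, 0, 0.016, 0, 0, 0, 1],
    [0, 0, 0, 0, 0, 0, -1],
    [0, 0, 0, 0, 0, 0, -1],
    [0, 0, 0, 0, 0, 0, -1],
    [0, 0, 0, 0, 0, 0, -1],
  ],
  newtons=60,
)

```text
t: 34.7
tcp_pos: [0.5794, 0.1653, 0.0455]
tool_rot: [0.997, 0.071, 0.001, -0.0]
force: [0.3, -0.1, -4.5]
finger_gap: 0.669
gripper_force: 64.6
```

Emit:
drive_tool(
  plan=[
    [0, 0, 0, 0, 0, 0, -1],
    [0, 0, -0.01, 0, 0, 0, -1],
    [0, 0, -0.03, 0, 0, 0, -1],
    [0, 0, -0.04, 0, 0, 0, -1],
    [0, 0, -0.04, 0, 0, 0, -1],
    [0, 0, -0.04, 0, 0, 0, -1],
    [0, 0, -0.03, 0, 0, 0, -1],
    [0, 0, -0.012, 0, 0, 0, -1],
    [0, 0, 0, 0, 0, 0, -1],
    [0, 0, 0, 0, 0, 0, -1],
  ],
)

```text
t: 35.7
tcp_pos: [0.5778, 0.1646, 0.2454]
tool_rot: [0.997, 0.071, -0.002, 0.0]
force: [-1.0, -0.7, -5.8]
finger_gap: 0.665
gripper_force: 65.6
```

Emit:
drive_tool(
  plan=[
    [0, 0, 0, 0, 0, 0, -1],
    [0, 0, 0, 0, 0, 0, -1],
    [0, 0, 0, 0, 0, 0, -1],
    [0, 0, 0, 0, 0, 0, -1],
    [0, 0, 0, 0, 0, 0, -1],
    [0, 0, 0, 0, 0, 0, -1],
  ],
)

```text
t: 36.3
tcp_pos: [0.5791, 0.1648, 0.2467]
tool_rot: [0.997, 0.071, -0.0, 0.0]
force: [0.9, -0.4, -5.0]
finger_gap: 0.666
gripper_force: 65.6
```

```bash
python3 - <<'E'
from h import *
weigh(5);go(.579,.164);print(np.abs(manip.sense()['qd']).max())
d=snap('top');save(d,'t2.png');im=d['image']
cv2.imwrite('pics/end.png',cv2.resize(im[130:380,20:580,::-1],(800,357),interpolation=cv2.INTER_CUBIC))
E
```

```text
Fz [ 0.07181137 -0.02313175 -4.66152025] 0.12259968517301327 36.55
tool dx,dy [-0.0002  0.0008] psi -81.85 wz None z 0.24688648798463236 gap 0.6657011963530349 tilt [0.0001 0.    ] F [ 0.23410097 -0.64390535 -4.67396102] 65.61425685882568 t 36.55 q [0.09 0.49 1.49 0.   1.16 1.52]
0.0013492093311257693
```

View pics/end.png

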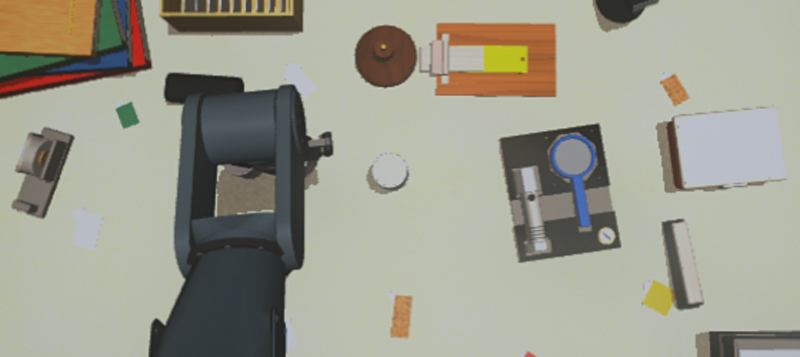

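The torch (530,210) and magnifier (577,180) are in their nests. One light tin stands at (389,171), and the heavy one is held 20 cm up. Handing in.

```bash
python3 -c "
from station import manip
print(manip.sign_off())"
```

```text
the job is handed in; nothing more can be done
None
```

Job handed in at about 36.6 s of the 72 s: torch and magnifier measured home in their nests, all three tins hefted, the heaviest (middle, about 0.5 kg) held level about 20 cm up, and the two lighter tins (about 0.2 kg) left standing; no verdict was returned.

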